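Pull the filter plate out of the flour-dust filter unit and hold it over the bowl

TASK

Check the filter of the white countertop dust filter unit: first slide its fan slider all the way to the off end (the end with the shortest speed bar), then swing the cover flap up by its bar handle until it stands upright or leans back, and leave it open. Draw the filter plate up out of its slot and finish still holding it in the gripper, upright and still, over the middle of the pink bowl that stands by itself to the right of the unit, its lower edge above the rim but no more than about a hand's width above it, touching neither bowl nor unit. Do not push the bowl, the shaker, the jar or the timer about.

Things in the scene. Friction and masses are not known exactly. Their poses are not given: they have to be found in the camera images.
- filter_unit: White countertop dust filter unit, fixed, 239 (x) x 180 (y) x 105 mm high, 142 mm to the top of the flap's handle. Origin on the worktop under it (x from -125 to +114 mm). Its front faces -x and is a deck 80 mm high (x to -43 mm) with the slider and, before it, six flat black speed bars, shortest at y = -45 mm (off). Behind is a chamber, walls 100 mm high, closed by the flap.
- fan_slider (a joint): Position of the fan slider in m: 0 = off, at the unit's -y end (the robot's right), 0.09 = fastest, at the +y end. Starts between. It moves against about 1.5 N of friction and has firm stops at both ends.
- fan_slider_top (a point): Centre of the top of the slider's black grip, a block 28 mm (unit's x) x 20 mm (unit's y) x 40 mm high; 134 mm above the worktop, at the unit's x = -80 mm. The grip moves along the unit's y axis on an aluminium strip 40 mm wide, 140 mm long and 14 mm high.
- flap (a joint): Opening angle of the cover flap in rad: 0 = shut (level), 1.57 = upright, 1.95 = stop, leaning back. Its hinge is stiff (0.28 N m) so that it stays where it is left.
- flap_hinge (a point): Middle of the flap's hinge line, at the unit's x = +104 mm, 103 mm above the worktop. The hinge line runs along the unit's y axis; the flap reaches 148 mm from it towards -x (the robot) when shut, is 178 mm wide and 5 mm thick, and opens upward and back.
- flap_bar (a point): Middle of the flap's handle, a round steel bar 10 mm in diameter along the unit's y axis, about 74 mm clear between its posts, its axis 34 mm off the flap's mid-plane, with 26 mm of air under the bar, 128 mm from the hinge line measured along the flap. The bar can turn between gripping fingers as the flap swings.
- filter_plate: Steel filter plate, hidden under the shut flap; 10 mm thick (x) x 140 mm wide (y) x 56 mm high, with a central grip tab of the same thickness, 44 mm wide, rising to 80 mm. Origin in the middle of its lower edge, z up. 0.1 to 0.21 kg. In its slot its axes lie along the unit's, and the tab's top is 92 mm above the worktop.
- plate_tab (a point): Centre of the filter plate's grip tab, 67 mm above the plate's lower edge.
- bowl: Pink plastic mixing bowl standing by itself, round, 197 mm wide at the rim, 108 mm high, empty, loose, to the right of the unit. Origin at the centre of its underside.
- sugar_shaker: Sugar shaker, 44 mm wide, 90 mm high, loose, to the left of the unit. Origin at its underside.
- vanilla_jar: Spice jar with a dark lid, 44 mm wide, 105 mm high, loose, to the left of the unit. Origin at its underside.
- timer: White kitchen timer lying flat, 66 x 66 x 24 mm, loose, behind the gap between unit and bowl. Origin at its underside.
- slot (a point): Middle of the filter slot on the floor of the chamber, at the unit's x = +30 mm, y = 0, z = 12 mm. The chamber's inside runs 69 mm to either side of it in x and 72 mm in y. The plate stands here across the unit, faces to +x and -x, guided only at its two ends by ribs up to 60 mm above the worktop, about 2 mm clearance; draw it straight up.

How it is judged (in metres and radians):
On the way, in this order (a step that is already met when the one before it is completed fails the run):
1. the fan slider is at its off end while the flap is still shut (value of joint fan_slider below 0.006 m and value of joint flap below 0.15 rad), for 0.2 s.
2. the cover flap is swung up (value of joint flap above 1.25 rad), for 0.2 s.
3. the filter plate is drawn up clear of the unit (z of filter_plate in the frame of filter_unit above 0.1 m), for 0.1 s.
At the end, for the whole second after the job is handed in: Slider within 8 mm of off, flap open over 1.25 rad; the gripper holds the plate still, upright within 15 degrees, its tab within 45 mm of the bowl's centre seen from above, its lower edge 4 to 132 mm above the rim, touching neither bowl nor unit; bowl level (value of joint fan_slider below 0.008 m and value of joint flap above 1.25 rad and horizontal distance between plate_tab and bowl below 0.045 m and z of filter_plate in the frame of bowl between 0.112 and 0.24 m and angle between filter_plate's own z axis and vertical below 0.26 rad and linear speed of filter_plate below 0.03 m/s and contact force between filter_plate and the fingers above 1 N and contact force between filter_plate and bowl below 0.1 N and contact force between filter_plate and filter_unit below 0.1 N and angle between bowl's own z axis and vertical below 0.1 rad); the arm keeps its last pose, push and grip.
It fails at once if the bowl is pushed more than 40 mm (distance of bowl from where it was at the start of the episode above 0.04 m).
It fails at once if the shaker is moved more than 30 mm (distance of sugar_shaker from where it was at the start of the episode above 0.03 m).
It fails at once if the jar is moved more than 30 mm (distance of vanilla_jar from where it was at the start of the episode above 0.03 m).
It fails at once if the timer is moved more than 30 mm (distance of timer from where it was at the start of the episode above 0.03 m).
It also fails if it takes over 64 s, if anything falls off the work surface, if the arm or the gripper's body presses on something with over 40 N, if the wrist force passes 120 N, or if a joint passes its speed limit or range.

ROBOT

A 7-joint arm with a two-finger parallel gripper is mounted at the origin on the work surface; the furniture and walls round the work are solid. World frame = base frame: x ahead of the robot, y to its left, z up, the work surface at z = 0. Lengths are in mm, angles in rad, forces in N, time in s.
With the tool pointing down it reaches from about 425 to 1025 mm from the base axis. Payload 3.6 kg.
Tool frame: the origin (TCP) lies at the very end of the fingers, on their centre line; the grasp point (between the pads) lies 19 mm behind it; z points along the fingers, y is the line along which they close (so a half turn about z gives the same grasp; the last joint's range is limited). The gripper opens to 85 mm and grips with 20 to 120 N. Pads are 22 mm wide; open, the fingers measure 114 mm over their backs; the gripper's body (76 mm by 85 mm) begins 54 mm behind the grasp point. The pads swing forward as they close: fully open they stand 13 mm farther back than shut.
Start: joints at [1.25, 0.591, 0.048, 1.609, -0.033, 0.943, -0.034], TCP at [163.732, -706.273, 231.302] pointing down, gripper open.
Joint ranges: [-2.69, 2.69], [-0.47, 2.24], [-1.27, 1.36], [0.19, 2.51], [-1.53, 4.68], [0.08, 2.07], [-3.09, 3.09]. Speed limits (rad/s): [2.57, 2.57, 3.14, 3.14, 3.14, 3.14, 3.14].

INTERFACE

Orientations are given as a 3x3 rotation matrix whose columns are the frame's x, y, z axes.
In Python, from workcell import manip gives the robot as it stands.
- The arm moves only by the shell command python3 jog.py [FORCE], which reads ROWS from standard input. ROWS is a JSON list of rows, 1 to 12 of them, each an object with the fields ax, ay, az (a rotation vector in units of 0.1 rad), dx, dy, dz (the shift in units of 100 mm), jaw (the opening from 0.0 (shut) to 1.0 (fully open)); a field left out counts as zero (the opening has to be given); each row is the pose to reach, as a shift and turn from the pose commanded when the command began, along the tool's axes at that moment; what a row does not reach only later rows make up. A row lasts 1/10 s, in which the tool goes at most 50 mm and 0.15 rad, less where a joint would pass 70% of its speed; a pose out of reach is approached as far as the arm can. The fingers move at their own pace and stop on an object; FORCE is the grip in N (left out, the last holds). Time passes only in rows, so rows that do not move let the fingers close. It prints the time, the measured TCP pose, the force, the opening and the grip force at its end. Input that does not fit is refused with a message, and nothing moves.
- manip.sense(): the state, without advancing time (a new reading comes with each control period).
- manip.snapshot(name): name is "side" or "top"; returns the picture (480x640x3 uint8, red, green, blue); there is no depth.
- manip.camera_info(name): a dict with "fx", "fy", "cx", "cy" (pixels), "dist_coeffs" ([k1, k2, p1, p2, k3] as OpenCV has them; the pictures are not rectified), "position" and "rotation" of the camera in the world. Camera axes: x right, y up, looking along -z (the intrinsics and any distortion apply to the point x, -y, -z); pixel columns grow to the right and rows downward; lengths in mm; the calibration is good to about 2 mm. A picture is of the moment at which its call begins. camera_info takes no time and is no camera call.
- manip.hand_in(): hands the job in; it is judged then, once.
The state is a dict: "clock": time; "joint_pos": joint angles; "joint_velocities": joint speeds; "joint_efforts": joint torques, N m; "tcp_pos": TCP position; "eef_rot": TCP orientation; "wrist_force": force on the tool from outside, world axes, zero at the start; "wrist_torque": the same for the moment, N m; "gripper_width": opening from 0.0 (shut) to 1.0 (fully open); "grip_force": force on a finger pad.
Only numpy, scipy, OpenCV 4.12 (cv2) and the standard library are available. Lean on these libraries where they do the work, as an engineer would, in place of code of your own. Each camera call takes 0.05 s, during which the arm holds its last target. There are 200 camera calls.

## Working session

There is one attempt and no reset: what is moved stays moved. The work goes in short steps, Python scripts to look and compute and a shell command to move; the robot and the scene stay as the last step left them, time stands still between calls to the robot, and variables do not carry over. Pictures are saved under pics/ and viewed, at most 10 in all, crops included, and the job is handed in when it is done.

```bash
ls; mkdir -p pics
python3 - <<'E'
from workcell import manip
import cv2
for n in("side","top"):
    cv2.imwrite(f"pics/{n}0.png",manip.snapshot(n)[...,::-1]); print(manip.camera_info(n))
s=manip.sense();print(s["tcp_pos"],s["eef_rot"],s["clock"],s["wrist_force"])
E
```

```text
jog.py
pics
workcell.py
{'fx': 446.03988297226175, 'fy': 446.03988297226175, 'cx': 313.2809952054011, 'cy': 234.59447436298086, 'dist_coeffs': array([-0.10353539,  0.        ,  0.        ,  0.        ,  0.        ]), 'position': array([368.15962502, 891.02288343, 810.26428845]), 'rotation': array([[-0.96834418,  0.17435927, -0.17862919],
       [-0.24871648, -0.61315455,  0.74978771],
       [ 0.02120513,  0.77048059,  0.63711067]])}
{'fx': 453.58617371754866, 'fy': 453.58617371754866, 'cx': 315.68986119337484, 'cy': 240.90237320237384, 'dist_coeffs': array([0.00155891, 0.        , 0.        , 0.        , 0.        ]), 'position': array([ 389.52734135,   60.6052707 , 1068.07214201]), 'rotation': array([[-0.02040276,  0.9793591 , -0.20109568],
       [-0.99978987, -0.02038518,  0.0021585 ],
       [-0.00198543,  0.20109746,  0.97956923]])}
[ 163.58092595 -705.52083035  230.24068157] [[ 9.74146289e-01  2.25917414e-01 -5.73901273e-04]
 [ 2.25918116e-01 -9.74144275e-01  1.98391055e-03]
 [-1.10862698e-04 -2.06227379e-03 -9.99997867e-01]] 0.1 [-0.18068885  0.41369306 -0.60936887]
```

View pics/top0.png

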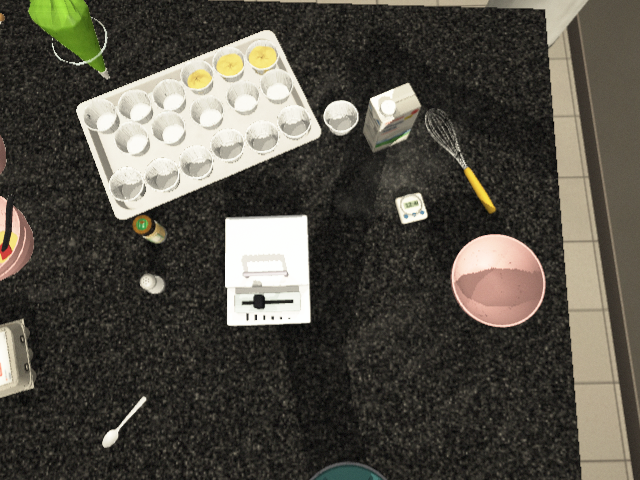

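View pics/side0.png

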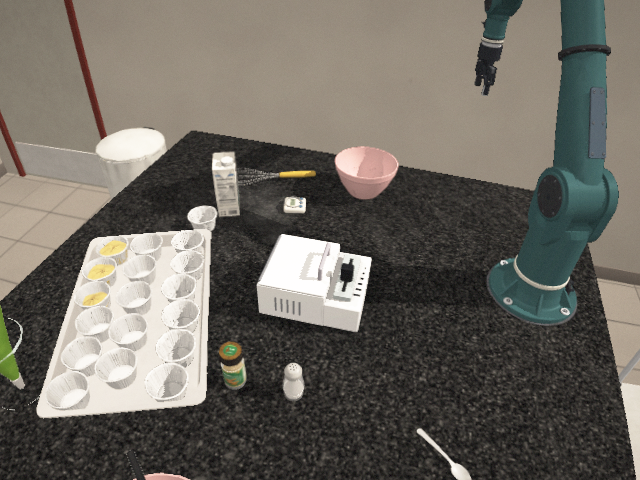

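Top view: unit about (226-310, 216-325), its front at the bottom and its right side -y. The slider grip is near (260,301), the bar handle near (265,268) and the bowl near (499,281). I'll zoom in on the unit.

```bash
cat > h.py <<'E'
from workcell import manip
import cv2, numpy as np
def und(c,uv):
    K=np.array([[c['fx'],0,c['cx']],[0,c['fy'],c['cy']],[0,0,1]])
    return cv2.undistortPoints(np.float64(uv).reshape(-1,1,2),K,c['dist_coeffs'])[:,0]
def cast(n,uv,z):
    c=manip.camera_info(n);p=und(c,uv)
    d=np.c_[p[:,0],-p[:,1],-np.ones(len(p))]@c['rotation'].T
    t=(np.broadcast_to(z,len(p))-c['position'][2])/d[:,2]
    return c['position']+t[:,None]*d
def proj(n,P):
    c=manip.camera_info(n);q=(np.float64(P).reshape(-1,3)-c['position'])@c['rotation']
    K=np.array([[c['fx'],0,c['cx']],[0,c['fy'],c['cy']],[0,0,1]])
    return cv2.projectPoints(q*[1,-1,-1],np.zeros(3),np.zeros(3),K,c['dist_coeffs'])[0][:,0]
E
python3 - <<'E'
from h import *
im=cv2.imread("pics/top0.png")
cv2.imwrite("pics/topc.png",cv2.resize(im[205:335,215:320],None,fx=4.5,fy=4.5,interpolation=cv2.INTER_CUBIC))
im2=cv2.imread("pics/side0.png")
cv2.imwrite("pics/sidec.png",cv2.resize(im2[230:335,250:380],None,fx=5,fy=5,interpolation=cv2.INTER_CUBIC))
# bowl: pink mask
h=cv2.cvtColor(im,cv2.COLOR_BGR2HSV)
m=((h[...,1]>40)&(h[...,2]>90)&((h[...,0]<12)|(h[...,0]>168))).astype(np.uint8);m[:,:430]=0;m[:220]=0;m[345:]=0
c=max(cv2.findContours(m,0,1)[0],key=cv2.contourArea)
e=cv2.fitEllipse(cv2.convexHull(c));print(e,cv2.boundingRect(c))
P=cast("top",cv2.convexHull(c).reshape(-1,2),108);print("bowl",cv2.minEnclosingCircle(P[:,:2].astype(np.float32)))
E
```

```text
((497.77069091796875, 280.3618469238281), (90.83343505859375, 97.63285064697266), 127.67403411865234) (450, 234, 96, 94)
bowl ((495.8321533203125, -325.39154052734375), 101.08177947998047)
```

View pics/topc.png

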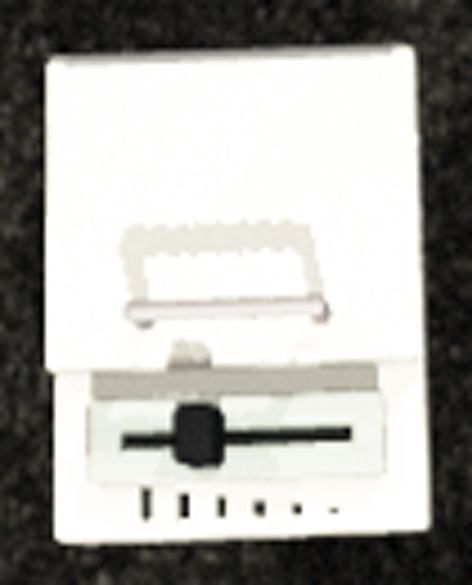

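View pics/sidec.png

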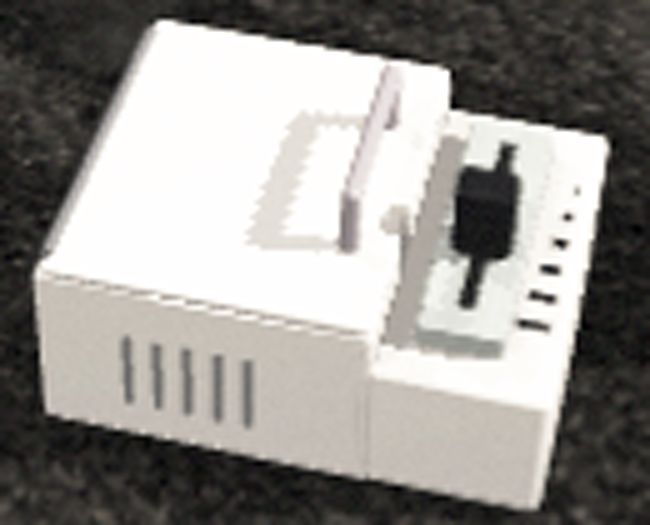

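The crops give the deck's front corners at (55,543) and (429,529), the flap's front corners at (47,370) and (422,360), and the bar ends at (130,313) and (322,308). The grip is near (199,435) in the top crop, and the shortest speed bar is on the right.

Run:
```python
from h import *
uv=(np.array([(55,543),(429,529),(47,370),(422,360),(47,58),(414,46),(130,313),(322,308),(199,435)])+.5)/4.5-.5+[215,205]
z=[80,80,105,105,104,104,137,137,134]
W=cast("top",uv,z)
L=np.array([(-125,90),(-125,-90),(-44,89),(-44,-89),(107,89),(107,-89),(-24,42),(-24,-42)],float)
# fit rigid 2D
w=W[:8,:2];a=w-w.mean(0);b=L-L.mean(0)
th=np.arctan2((b[:,0]*a[:,1]-b[:,1]*a[:,0]).sum(),(a*b).sum())
R=np.array([[np.cos(th),-np.sin(th)],[np.sin(th),np.cos(th)]]);t=w.mean(0)-R@L.mean(0)
print("unit",t,th);print((w-(L@R.T+t)).round(1).tolist())
print("grip",W[8],R.T@(W[8,:2]-t))
# side check: bar ends & corners
uvs=(np.array([(345,195),(390,75),(37,262),(152,20),(450,72),(487,195)])+.5)/5-.5+[250,230]
S=cast("side",uvs,[137,137,105,105,105,134]);print(((S[:,:2]-t)@R).round(1).tolist())
# bowl rim, side view
im2=cv2.imread("pics/side0.png");h=cv2.cvtColor(im2,cv2.COLOR_BGR2HSV)
m=((h[...,1]>40)&(h[...,2]>90)&((h[...,0]<12)|(h[...,0]>168))).astype(np.uint8);m[:,:320]=0;m[:,410:]=0;m[:140]=0;m[210:]=0
c=max(cv2.findContours(m,0,1)[0],key=cv2.contourArea)[:,0]
print(cv2.boundingRect(c)); l=c[c[:,0].argmin()];r=c[c[:,0].argmax()];print(l,r,cast("side",[l,r],100))
# radial: top contour in world
imt=cv2.imread("pics/top0.png");h=cv2.cvtColor(imt,cv2.COLOR_BGR2HSV)
m=((h[...,1]>40)&(h[...,2]>90)&((h[...,0]<12)|(h[...,0]>168))).astype(np.uint8);m[:,:430]=0;m[:220]=0;m[345:]=0
m=cv2.morphologyEx(m,cv2.MORPH_OPEN,np.ones((7,7)))
c=max(cv2.findContours(m,0,1)[0],key=cv2.contourArea);P=cast("top",cv2.convexHull(c).reshape(-1,2),108)
print(cv2.minEnclosingCircle(P[:,:2].astype(np.float32)),proj("top",np.r_[t,0]))
```

```text
unit [537.62542429 165.1723394 ] 0.012764879582277617
[[0.3, -1.0], [0.9, 0.8], [-0.8, -0.6], [-2.0, 0.3], [0.5, 0.7], [0.5, -0.3], [0.6, 2.2], [-0.0, -2.0]]
grip [457.58104042 177.46641044 134.        ] [-79.88093458  13.31479862]
[[-20.1, 42.8], [-22.1, -40.1], [107.7, 86.6], [107.7, -86.7], [-43.2, -86.4], [-79.5, 23.8]]
(334, 146, 65, 53)
[334 159] [398 167] [[ 597.56817357 -326.16479854  100.        ]
 [ 395.91610332 -336.19869379  100.        ]]
((493.476806640625, -328.6077880859375), 97.51911926269531) [[271.23024686 271.20812416]]
```

```bash
cat >> h.py <<'E'
Rt=np.array([[-.0128,1,0],[1,.0128,0],[0,0,-1.]])  # columns: tool x≈+y, y≈+x, z down
t0=np.array([537.6,165.2,0]);Ru=np.array([[1,-.0128,0],[.0128,1,0],[0,0,1]])
def U(x,y,z): return t0+Ru@np.array([x,y,z],float)
def rel(*Ps):
    s=manip.sense();R=s["eef_rot"]
    print(s["clock"],s["tcp_pos"].round(1),"F",s["wrist_force"].round(1),"rot",cv2.Rodrigues(R.T@Rt)[0].ravel().round(3),"w",s["gripper_width"],s["grip_force"])
    for P in Ps: print(np.round(P,1),"->",(R.T@(np.array(P)-s["tcp_pos"])).round(1))
E
python3 -c "
from h import *
rel((540,-300,260),U(-80,60,200))"
```

```text
0.1 [ 163.6 -705.5  230.2] F [-0.2  0.4 -0.6] rot [-2.000e-03 -1.000e-03 -1.356e+00] w 0.9957989619968647 0.0
[ 540 -300  260] -> [ 458.3 -310.1  -29.2]
[456.8 224.2 200. ] -> [ 495.7 -839.3   31.9]
```
Rt sanity: Rt columns x=(-.0128,1,0), y=(1,.0128,0), z=(0,0,-1): cross x×y = (0,0,-.0128²-1) ok.

Careful with the scale: shifts go in units of 100 mm and turns go in units of 0.1 rad. That gives: 458 mm is 4.58, 420 mm is 4.2, -1.356 rad is -13.56.

```bash
echo '[{"az":-1.2, "dx":0.42, "dy":-0.28, "dz":-0.3, "jaw":1}, {"az":-2.4, "dx":0.84, "dy":-0.56, "dz":-0.3, "jaw":1}, {"az":-3.6, "dx":1.26, "dy":-0.84, "dz":-0.3, "jaw":1}, {"az":-4.8, "dx":1.68, "dy":-1.12, "dz":-0.3, "jaw":1}, {"az":-6, "dx":2.1, "dy":-1.4, "dz":-0.3, "jaw":0.5}, {"az":-7.2, "dx":2.52, "dy":-1.68, "dz":-0.3, "jaw":0}, {"az":-8.4, "dx":2.94, "dy":-1.96, "dz":-0.3, "jaw":0}, {"az":-9.6, "dx":3.36, "dy":-2.24, "dz":-0.3, "jaw":0}, {"az":-10.8, "dx":3.78, "dy":-2.52, "dz":-0.3, "jaw":0}, {"az":-12, "dx":4.2, "dy":-2.8, "dz":-0.3, "jaw":0}, {"az":-13, "dx":4.58, "dy":-3.1, "dz":-0.3, "jaw":0}, {"az":-13.56, "dx":4.58, "dy":-3.1, "dz":-0.3, "jaw":0}]' | python3 jog.py 30; python3 -c "
from h import *
rel(U(-80,55,200),U(-80,55,110))"
```

```text
clock: 1.3
tcp_pos: [544.8, -292.9, 261.5]
eef_rot: [[-0.027, 1.0, 0.004], [1.0, 0.027, 0.004], [0.004, 0.004, -1.0]]
wrist_force: [-0.3, -0.3, 0.6]
gripper_width: -0.001
grip_force: 0.0
1.3 [ 544.8 -292.9  261.5] F [-0.3 -0.3  0.6] rot [ 0.004 -0.004  0.014] w -0.0011861871892334145 0.0
[456.9 219.2 200. ] -> [513.9 -74.4  63.5]
[456.9 219.2 110. ] -> [513.5 -74.7 153.5]
```

```bash
echo '[{"dx":0.48, "dy":-0.07, "dz":0.05, "jaw":0}, {"dx":0.96, "dy":-0.14, "dz":0.1, "jaw":0}, {"dx":1.44, "dy":-0.21, "dz":0.15, "jaw":0}, {"dx":1.92, "dy":-0.28, "dz":0.2, "jaw":0}, {"dx":2.4, "dy":-0.35, "dz":0.25, "jaw":0}, {"dx":2.88, "dy":-0.42, "dz":0.3, "jaw":0}, {"dx":3.36, "dy":-0.49, "dz":0.4, "jaw":0}, {"dx":3.84, "dy":-0.56, "dz":0.5, "jaw":0}, {"dx":4.32, "dy":-0.63, "dz":0.6, "jaw":0}, {"dx":4.8, "dy":-0.7, "dz":0.6, "jaw":0}, {"dx":5.2, "dy":-0.76, "dz":0.6, "jaw":0}, {"dx":5.2, "dy":-0.76, "dz":0.6, "jaw":0}]' | python3 jog.py; echo '[{"jaw":0}, {"jaw":0}, {"jaw":0}]' | python3 jog.py; python3 -c "
from h import *
rel(U(-80,55,110))"
```

```text
clock: 2.5
tcp_pos: [455.5, 225.8, 201.8]
eef_rot: [[-0.024, 1.0, 0.001], [1.0, 0.024, 0.005], [0.005, 0.001, -1.0]]
wrist_force: [0.1, -0.4, 0.7]
gripper_width: -0.001
grip_force: 0.0
clock: 2.8
tcp_pos: [457.4, 216.0, 201.0]
eef_rot: [[-0.01, 1.0, -0.001], [1.0, 0.01, -0.001], [-0.001, -0.001, -1.0]]
wrist_force: [0.4, -0.6, 0.5]
gripper_width: 0.002
grip_force: 0.0
2.8 [457.4 216.  201. ] F [ 0.4 -0.6  0.5] rot [-0.001  0.001 -0.003] w 0.002090665364374086 0.0
[456.9 219.2 110. ] -> [ 3.3 -0.4 91. ]
```

Scaled: 90 mm is 0.9, 60 mm is 0.6.

```bash
echo '[{"dx":0.02, "dz":0.3, "jaw":0}, {"dx":0.02, "dz":0.6, "jaw":0}, {"dx":0.02, "dz":0.9, "jaw":0}, {"dx":0.02, "dz":0.9, "jaw":0}, {"dx":0.02, "dz":0.9, "jaw":0}]' | python3 jog.py; echo '[{"dx":-0.15, "jaw":0}, {"dx":-0.3, "jaw":0}, {"dx":-0.45, "jaw":0}, {"dx":-0.57, "jaw":0}, {"dx":-0.57, "jaw":0}, {"dx":-0.57, "jaw":0}]' | python3 jog.py; python3 -c "
from h import *
rel(U(-80,-45+10+11,110))"
```

```text
clock: 3.3
tcp_pos: [457.2, 219.1, 111.4]
eef_rot: [[-0.011, 1.0, -0.001], [1.0, 0.011, -0.001], [-0.001, -0.001, -1.0]]
wrist_force: [-0.4, 0.4, -0.1]
gripper_width: -0.001
grip_force: 0.0
clock: 3.9
tcp_pos: [457.4, 161.8, 111.3]
eef_rot: [[-0.011, 1.0, -0.001], [1.0, 0.011, -0.001], [-0.001, -0.001, -1.0]]
wrist_force: [0.2, 0.7, -0.1]
gripper_width: 0.002
grip_force: 0.0
3.9 [457.4 161.8 111.3] F [ 0.2  0.7 -0.1] rot [-0.001  0.001 -0.001] w 0.0015467007533607408 0.0
[457.9 140.2 110. ] -> [-21.7   0.3   1.3]
```

Now push gently to the stop.

Scaled: -19 mm is -0.19, -15 mm is -0.15.

```bash
echo '[{"dx":-0.08, "jaw":0}, {"dx":-0.15, "jaw":0}, {"dx":-0.19, "jaw":0}, {"dx":-0.19, "jaw":0}]' | python3 jog.py; for i in 1; do echo '[{"dx":-0.02, "jaw":0}, {"dx":-0.04, "jaw":0}, {"dx":-0.04, "jaw":0}, {"dx":-0.04, "jaw":0}]' | python3 jog.py; done
```

```text
clock: 4.3
tcp_pos: [457.9, 143.2, 111.2]
eef_rot: [[-0.012, 1.0, -0.001], [1.0, 0.012, -0.001], [-0.001, -0.001, -1.0]]
wrist_force: [0.8, -0.1, 0.4]
gripper_width: 0.002
grip_force: 0.0
clock: 4.7
tcp_pos: [458.0, 140.6, 111.2]
eef_rot: [[-0.014, 1.0, -0.0], [1.0, 0.014, 0.001], [0.001, -0.0, -1.0]]
wrist_force: [-0.8, 2.1, -0.7]
gripper_width: -0.001
grip_force: 1.3
```

Scaled: -2 mm is -0.02, -4 mm is -0.04.

```bash
echo '[{"dx":-0.02, "jaw":0}, {"dx":-0.04, "jaw":0}, {"dx":-0.04, "jaw":0}, {"dx":-0.04, "jaw":0}, {"dx":-0.04, "jaw":0}]' | python3 jog.py|head -5
python3 - <<'E'
from h import *
im=manip.snapshot("top");im2=manip.snapshot("side")
a=cv2.resize(im[205:335,215:320],None,fx=3.5,fy=4,interpolation=cv2.INTER_CUBIC);b=cv2.resize(im2[205:335,270:380],None,fx=3.5,fy=4,interpolation=cv2.INTER_CUBIC)
cv2.imwrite("pics/s1.png",np.hstack([a,b])[...,::-1])
E
```

```text
clock: 5.2
tcp_pos: [458.0, 140.4, 111.4]
eef_rot: [[-0.016, 1.0, 0.001], [1.0, 0.016, 0.006], [0.006, 0.001, -1.0]]
wrist_force: [-2.7, 9.3, -3.0]
gripper_width: -0.005
```

View pics/s1.png

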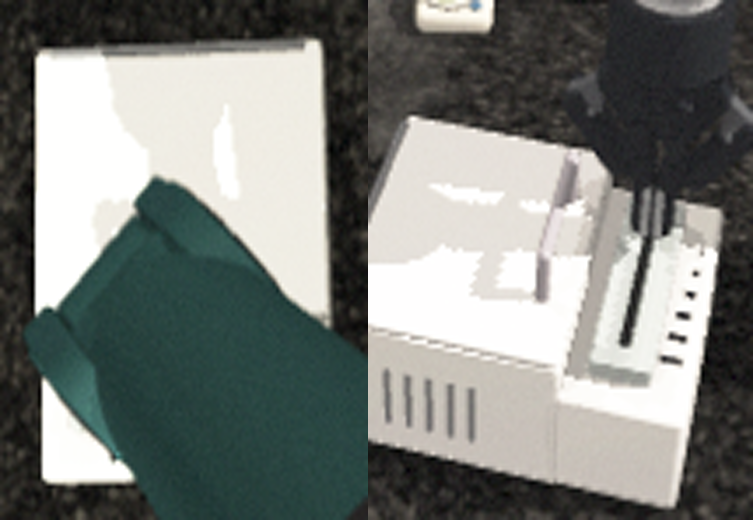

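The slider sits against its stop: TCP y is 140.4 (140.2 expected), the force is 9 N, and in the side view the grip is at the far end of the strip. Next is the flap.

Scaled: 55 mm is 0.55, 20 mm is 0.2.

```bash
echo '[{"dx":0.1, "jaw":0}, {"dx":0.12, "dz":-0.45, "jaw":0.3}, {"dx":0.2, "dy":0.2, "dz":-0.8, "jaw":0.6}, {"dx":0.28, "dy":0.55, "dz":-0.85, "jaw":0.6}, {"dx":0.28, "dy":0.55, "dz":-0.85, "jaw":0.6}, {"dx":0.28, "dy":0.55, "dz":-0.85, "jaw":0.6}, {"dx":0.28, "dy":0.55, "dz":-0.85, "jaw":0.6}]' | python3 jog.py|tail -3;  python3 -c "
from h import *
rel(U(-24,0,119))"
```

```text
wrist_force: [-0.4, -0.3, 0.7]
gripper_width: 0.601
grip_force: 0.0
6.0 [511.3 163.6 195.4] F [-0.4 -0.3  0.7] rot [-0.003  0.002 -0.   ] w 0.6012571589166128 0.0
[513.6 164.9 119. ] -> [ 1.4  2.5 76.4]
```

Scaled: 76 mm is 0.76, 60 mm is 0.6.

```bash
echo '[{"dx":0.01, "dy":0.025, "dz":0.35, "jaw":0.6}, {"dx":0.01, "dy":0.025, "dz":0.6, "jaw":0.6}, {"dx":0.01, "dy":0.025, "dz":0.76, "jaw":0.6}, {"dx":0.01, "dy":0.025, "dz":0.76, "jaw":0.6}, {"dx":0.01, "dy":0.025, "dz":0.76, "jaw":0.4}, {"dx":0.01, "dy":0.025, "dz":0.76, "jaw":0}, {"dx":0.01, "dy":0.025, "dz":0.76, "jaw":0}, {"dx":0.01, "dy":0.025, "dz":0.76, "jaw":0}, {"dx":0.01, "dy":0.025, "dz":0.76, "jaw":0}, {"dx":0.01, "dy":0.025, "dz":0.76, "jaw":0}]' | python3 jog.py 30;  python3 -c "
from h import *
p=U(-24,0,119)
rel(p)
for th in np.arange(.2,1.71,.15):
    c,s=np.cos(th),np.sin(th); d=U(104-128*c+34*s,0,103+128*s+34*c-19)-U(-24,0,118)
    print(round(th,2),(Rt.T@d).round(1))"
```

```text
clock: 7.0
tcp_pos: [516.0, 166.1, 121.3]
eef_rot: [[-0.013, 1.0, 0.002], [1.0, 0.013, 0.0], [0.0, 0.002, -1.0]]
wrist_force: [0.2, -0.2, 5.2]
gripper_width: 0.101
grip_force: 29.7
7.0 [516.  166.1 121.3] F [ 0.2 -0.2  5.2] rot [ 0.002 -0.     0.   ] w 0.10149741347372274 29.724351167678833
[513.6 164.9 119. ] -> [-1.2 -2.5  2.3]
0.2 [ -0.    9.3 -24.8]
0.35 [ -0.   19.4 -41.8]
0.5 [ -0.   32.  -57.2]
0.65 [ -0.   46.7 -70.5]
0.8 [ -0.   63.2 -81.5]
0.95 [ -0.   81.2 -89.9]
1.1 [ -0.  100.3 -95.5]
1.25 [  0.  119.9 -98.2]
1.4 [ -0.  139.8 -97.9]
1.55 [  0.  159.4 -94.7]
1.7 [ -0.  178.2 -88.6]
```

Scaled: -90 mm is -0.9, -81.5 mm is -0.815.

```bash
echo '[{"dy":0.03, "dz":-0.11, "jaw":0}, {"dy":0.09, "dz":-0.25, "jaw":0}, {"dy":0.19, "dz":-0.42, "jaw":0}, {"dy":0.32, "dz":-0.57, "jaw":0}, {"dy":0.47, "dz":-0.705, "jaw":0}, {"dy":0.63, "dz":-0.815, "jaw":0}, {"dy":0.81, "dz":-0.9, "jaw":0}, {"dy":0.81, "dz":-0.9, "jaw":0}]' | python3 jog.py 40;  python3 -c "
from h import *
rel(U(104-128*.58+34*.81,0,103+128*.81+34*.58-19))"
```

```text
clock: 7.8
tcp_pos: [595.2, 167.3, 213.0]
eef_rot: [[-0.012, 1.0, -0.004], [1.0, 0.012, -0.001], [-0.001, -0.004, -1.0]]
wrist_force: [-6.7, -1.2, 15.5]
gripper_width: 0.098
grip_force: 40.9
7.8 [595.2 167.3 213. ] F [-6.7 -1.2 15.5] rot [-0.004  0.001 -0.   ] w 0.09833294268516347 40.94703018665314
[594.9 165.9 207.4] -> [-1.4 -0.3  5.6]
```

Scaled: 80 mm is 0.8, 67 mm is 0.67, 0.6 rad is 6.

```bash
echo '[{"ax":1.2, "dy":0.07, "dz":-0.03, "jaw":0}, {"ax":2.4, "dy":0.145, "dz":-0.05, "jaw":0}, {"ax":3.6, "dy":0.32, "dz":-0.08, "jaw":0}, {"ax":4.8, "dy":0.5, "dz":-0.08, "jaw":0}, {"ax":6, "dy":0.67, "dz":-0.06, "jaw":0}, {"ax":6, "dy":0.8, "dz":-0.02, "jaw":0}, {"ax":6, "dy":0.8, "dz":-0.02, "jaw":0}, {"ax":6, "dy":0.8, "dz":-0.02, "jaw":0}]' | python3 jog.py;  python3 - <<'E'
from h import *
im=manip.snapshot("top");im2=manip.snapshot("side")
cv2.imwrite("pics/f1.png",np.hstack([cv2.resize(im[180:360,200:380],(400,400)),cv2.resize(im2[130:330,230:430],(400,400))])[...,::-1])
E
```

```text
clock: 8.6
tcp_pos: [679.8, 169.0, 215.9]
eef_rot: [[-0.011, 0.829, -0.559], [1.0, 0.011, -0.002], [0.004, -0.559, -0.829]]
wrist_force: [5.8, 1.0, 9.8]
gripper_width: 0.094
grip_force: 45.9
```

View pics/f1.png

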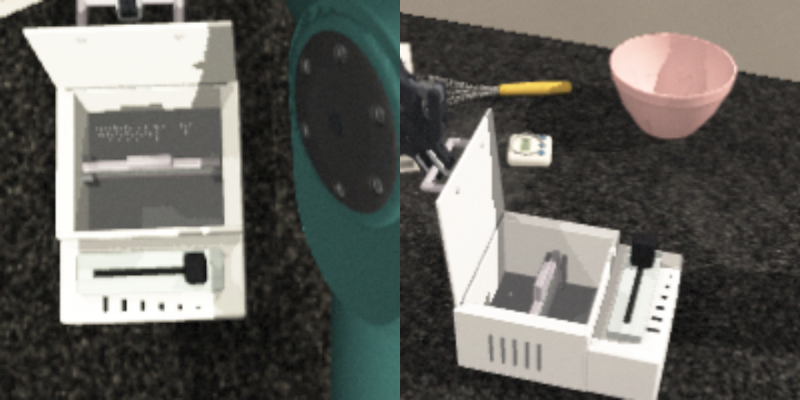

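The view shows the flap standing up and leaning slightly back, the slider at the short-bar end, and the plate in its slot. I'll release the bar, withdraw along the tool axis and go back over the flap.

Scaled: -110 mm is -1.1, -85 mm is -0.85.

```bash
echo '[{"jaw":0.22}, {"jaw":0.22}, {"dz":-0.2, "jaw":0.22}, {"dz":-0.5, "jaw":0.22}, {"dz":-0.85, "jaw":0.22}, {"dz":-1.1, "jaw":0.22}, {"dz":-1.1, "jaw":0.22}, {"dz":-1.1, "jaw":0.22}]' | python3 jog.py 30;  python3 -c "
from h import *
rel(U(110,0,320),U(30,0,300),U(30,0,120))"
```

```text
clock: 9.5
tcp_pos: [737.8, 168.7, 302.2]
eef_rot: [[-0.013, 0.824, -0.566], [1.0, 0.011, -0.008], [-0.0, -0.566, -0.824]]
wrist_force: [-0.2, -0.4, -1.3]
gripper_width: 0.224
grip_force: 0.0
9.5 [737.8 168.7 302.2] F [-0.2 -0.4 -1.3] rot [-0.602  0.     0.001] w 0.22353905827848417 0.0
[647.6 166.6 320. ] -> [ -0.9 -84.4  36.3]
[567.6 165.6 300. ] -> [  -0.9 -139.1   98.1]
[567.6 165.6 120. ] -> [ -0.8 -37.2 246.5]
```

Scaled: -30 mm is -0.3, -139 mm is -1.39, -0.6 rad is -6.

```bash
echo '[{"ax":-1, "dx":-0.01, "dy":-0.3, "dz":-0.1, "jaw":0.3}, {"ax":-2, "dx":-0.01, "dy":-0.6, "dz":0.1, "jaw":0.4}, {"ax":-3, "dx":-0.01, "dy":-0.85, "dz":0.36, "jaw":0.5}, {"ax":-4, "dx":-0.01, "dy":-1.12, "dz":0.66, "jaw":0.6}, {"ax":-5, "dx":-0.01, "dy":-1.39, "dz":0.98, "jaw":0.6}, {"ax":-6, "dx":-0.01, "dy":-1.39, "dz":0.98, "jaw":0.6}, {"ax":-6.02, "dx":-0.01, "dy":-1.39, "dz":0.98, "jaw":0.6}, {"ax":-6.02, "dx":-0.01, "dy":-1.39, "dz":0.98, "jaw":0.6}, {"ax":-6.02, "dx":-0.01, "dy":-1.39, "dz":0.98, "jaw":0.6}]' | python3 jog.py;  python3 - <<'E'
from h import *
rel(U(30,0,62))
im=manip.snapshot("top");im2=manip.snapshot("side")
cv2.imwrite("pics/f2.png",np.hstack([cv2.resize(im[180:360,200:380],(400,400)),cv2.resize(im2[170:350,230:410],(400,400))])[...,::-1])
E
```

```text
clock: 10.4
tcp_pos: [570.0, 165.1, 300.4]
eef_rot: [[-0.011, 1.0, 0.002], [1.0, 0.011, 0.001], [0.001, 0.002, -1.0]]
wrist_force: [0.7, 0.7, -0.4]
gripper_width: 0.601
grip_force: 0.0
10.4 [570.  165.1 300.4] F [ 0.7  0.7 -0.4] rot [ 0.002 -0.001 -0.002] w 0.6009929315802774 0.0
[567.6 165.6  62. ] -> [  0.3  -2.7 238.4]
```

View pics/f2.png

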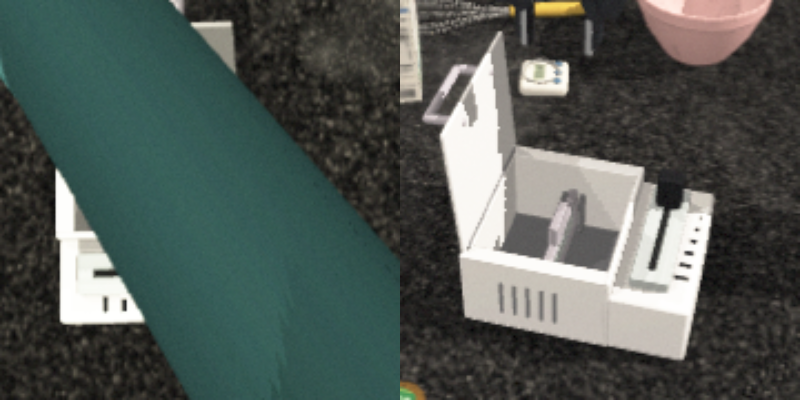

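The flap stays open and the plate stands in its slot, with the hand above it. I'll descend and grip.

```bash
echo '[{"dy":-0.025, "dz":0.45, "jaw":0.6}, {"dy":-0.025, "dz":0.9, "jaw":0.6}, {"dy":-0.025, "dz":1.35, "jaw":0.6}, {"dy":-0.025, "dz":1.7, "jaw":0.6}, {"dy":-0.025, "dz":2, "jaw":0.6}, {"dy":-0.025, "dz":2.25, "jaw":0.6}, {"dy":-0.025, "dz":2.38, "jaw":0.6}, {"dy":-0.025, "dz":2.38, "jaw":0.6}, {"dy":-0.025, "dz":2.38, "jaw":0.6}]' | python3 jog.py; echo '[{"jaw":0.4}, {"jaw":0.2}, {"jaw":0}, {"jaw":0}, {"jaw":0}, {"jaw":0}, {"jaw":0}]' | python3 jog.py 60
```

```text
clock: 11.4
tcp_pos: [567.4, 166.0, 63.0]
eef_rot: [[-0.013, 1.0, 0.003], [1.0, 0.013, 0.001], [0.001, 0.003, -1.0]]
wrist_force: [-0.1, 0.6, -0.4]
gripper_width: 0.604
grip_force: 0.0
clock: 12.1
tcp_pos: [568.0, 165.9, 63.9]
eef_rot: [[-0.013, 1.0, 0.005], [1.0, 0.013, 0.001], [0.001, 0.005, -1.0]]
wrist_force: [1.0, -0.2, 5.5]
gripper_width: 0.107
grip_force: 60.9
```

Gripped (9 mm wide, 61 N). I'll lift straight up, gently.

Scaled: -165 mm is -1.65, -150 mm is -1.5.

```bash
echo '[{"dz":-0.08, "jaw":0}, {"dz":-0.2, "jaw":0}, {"dz":-0.35, "jaw":0}, {"dz":-0.52, "jaw":0}, {"dz":-0.7, "jaw":0}, {"dz":-0.9, "jaw":0}, {"dz":-1.1, "jaw":0}, {"dz":-1.3, "jaw":0}, {"dz":-1.5, "jaw":0}, {"dz":-1.65, "jaw":0}, {"dz":-1.65, "jaw":0}, {"dz":-1.65, "jaw":0}]' | python3 jog.py; python3 -c "
from h import *
rel((495,-328,227))"
```

```text
clock: 13.3
tcp_pos: [565.0, 165.2, 227.5]
eef_rot: [[-0.013, 1.0, 0.001], [1.0, 0.013, -0.001], [-0.001, 0.001, -1.0]]
wrist_force: [0.6, -0.6, -2.1]
gripper_width: 0.104
grip_force: 60.2
13.3 [565.  165.2 227.5] F [ 0.6 -0.6 -2.1] rot [0.001 0.001 0.   ] w 0.10397946099239799 60.19860774278641
[ 495 -328  227] -> [-492.3  -76.4    0.8]
```

Scaled: -480 mm is -4.8, -460 mm is -4.6.

```bash
echo '[{"dx":-0.2, "dy":-0.03, "jaw":0}, {"dx":-0.6, "dy":-0.09, "jaw":0}, {"dx":-1.05, "dy":-0.16, "jaw":0}, {"dx":-1.5, "dy":-0.23, "jaw":0}, {"dx":-1.95, "dy":-0.3, "jaw":0}, {"dx":-2.4, "dy":-0.37, "jaw":0}, {"dx":-2.85, "dy":-0.44, "jaw":0}, {"dx":-3.3, "dy":-0.51, "jaw":0}, {"dx":-3.75, "dy":-0.58, "jaw":0}, {"dx":-4.2, "dy":-0.65, "jaw":0}, {"dx":-4.6, "dy":-0.72, "jaw":0}, {"dx":-4.8, "dy":-0.75, "jaw":0}]' | python3 jog.py >/dev/null; echo '[{"dx":-0.1, "dy":-0.02, "jaw":0}, {"dx":-0.12, "dy":-0.02, "jaw":0}, {"dx":-0.12, "dy":-0.02, "jaw":0}, {"dx":-0.12, "dy":-0.02, "jaw":0}, {"dx":-0.12, "dy":-0.02, "jaw":0}, {"dx":-0.12, "dy":-0.02, "jaw":0}, {"dx":-0.12, "dy":-0.02, "jaw":0}, {"dx":-0.12, "dy":-0.02, "jaw":0}]' | python3 jog.py
python3 - <<'E'
from h import *
im=manip.snapshot("top");im2=manip.snapshot("side")
cv2.imwrite("pics/e1.png",np.hstack([cv2.resize(im[190:360,200:560],(400,300)),cv2.resize(im2[100:340,230:430],(400,480))[:480].copy()[:300] if 0 else cv2.resize(im2[100:340,230:430],(400,300))])[...,::-1])
E
```

```text
clock: 15.3
tcp_pos: [495.5, -327.2, 227.6]
eef_rot: [[-0.013, 1.0, 0.002], [1.0, 0.013, -0.0], [-0.0, 0.002, -1.0]]
wrist_force: [-0.3, -0.2, -0.8]
gripper_width: 0.105
grip_force: 60.1
```

View pics/e1.png

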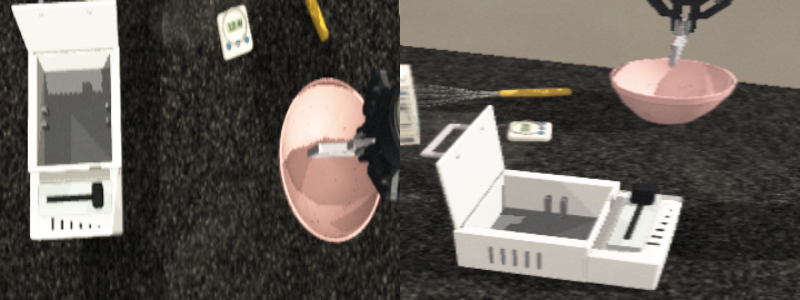

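The plate hangs upright in the gripper over the bowl, its lower edge about 68 mm above the rim. The flap is open, the slider is off and the slot is empty.

```bash
python3 -c "
from workcell import manip
print(manip.hand_in())"
```

```text
the job is handed in; nothing more can be done
None
```

I handed the job in at about 15 s; no verdict came back. The fan slider is at off, the flap is open, and the gripper holds the filter plate upright over the middle of the bowl, about 68 mm above its rim.

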